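# Garlic into the pressure cooker, lid locked on

## Robot

A 7-joint arm with a two-finger parallel gripper is mounted at the origin on a cart in front of the work surface, level with it; the furniture and walls round the work are solid. World frame = base frame: x ahead of the robot, y to its left, z up, the work surface at z = 0. Lengths are in m, angles in rad, forces in N, time in s.
With the tool pointing down it reaches from about 0.425 to 0.95 m from the base axis. Payload 16.7 kg.
Tool frame: the origin (TCP) lies midway between the tips of the shut fingers; the grasp point (between the pads) lies behind it (ctrl.tcp_to_grasp is the z of the grasp point in the tool frame, in m); z points along the fingers, y is the line along which they close (so a half turn about z gives the same grasp; the last joint's range is limited). The gripper opens to 94 mm and grips with 3 to 60 N. Pads are 16 mm wide; open, the fingers measure 119 mm over their backs; the gripper's body (75 mm by 177 mm) begins 78 mm behind the grasp point.
Start: joints at [-1.357, 0.426, 0.074, 1.606, -0.034, 1.111, -0.067], TCP at [0.24, 0.631, 0.205] pointing down, gripper open.
Joint ranges: [-2.85, 2.85], [-0.5, 2.14], [-1.23, 1.37], [0.21, 2.46], [-1.02, 4.16], [0.16, 2.05], [-2.73, 2.73]. Speed limits (rad/s): [1.89, 1.89, 2.39, 2.39, 3.01, 3.01, 3.01].

## Interface

Orientations are given as a unit quaternion [w, x, y, z].
In Python, from bench import ctrl, viewer gives the robot as it stands.
- The arm moves only by the tool drive_tool, never from a script. Its argument "rows" is a list of rows, each a list of 3 entries, a list of its own where there are three numbers: the shift along the tool's x, y, z in mm, then the turn, a rotation vector about the tool's x, y, z in degrees, then the opening, from -1 (shut) to 1 (fully open). A call has exactly 8 rows; each row shifts and turns the commanded pose from where the row before left it, along the tool's axes as they then stand; what a row does not reach is not made up. A row lasts 1/10 s, in which the tool goes at most 50 mm and 8.59 degrees, less where a joint would pass 70% of its speed; a pose out of reach is approached as far as the arm can. A call with a gripper value outside its range is refused whole. The fingers move at their own pace and stop on an object; "grip_force" is the grip in N (left out, the last holds). Time passes only in rows, so rows that do not move let the fingers close, or fill a call up. It gives the time, the measured TCP pose, the force, the opening and the grip force at its end, in the units of the state.
- ctrl.observe(): the state, without advancing time (a new reading comes with each control period).
- viewer.camera(name): name is "scene" or "top" or "wrist"; returns the picture (420x560x3 uint8, red, green, blue); there is no depth.
- viewer.camera_info(name): a dict with "mtx" (3x3 intrinsics, pixels), "k1" (the pictures are not rectified: a ray, as slopes to the right and down, at radius r is drawn at 1 + k1 r^2 times it, then the intrinsics apply), "R" (3x3) and "t" (3): a world point X has camera coordinates R X + t. Camera axes: x right, y down, z forward; pixel columns grow to the right and rows downward; lengths in m; the calibration is good to about 2 mm. A picture is of the moment at which its call begins: read the wrist's pose just before it. camera_info takes no time and is no camera call; for the wrist camera it gives the pose at the moment of the call.
- ctrl.finish_job(): hands the job in; it is judged then, once.
The state is a dict: "time": time; "joint_pos": joint angles; "dq": joint speeds; "tau": joint torques, N m; "tcp_pos": TCP position; "eef_rot": TCP orientation; "contact_force": force on the tool from outside, world axes, zero at the start; "moment": the same for the moment, N m; "grip_width": finger opening in m; "grip_force": force on a finger pad.
Only numpy, scipy, OpenCV 4.12 (cv2) and the standard library are available. Lean on these libraries where they do the work, as an engineer would, in place of code of your own. Each camera call takes 0.05 s, during which the arm holds its last target. There are 200 camera calls.

## Task

Put the garlic bulb into the open pressure cooker, then close the cooker: set its lid on with the two ears over the two notches of the rim, press it down against the springy seal and turn it clockwise (seen from above) all the way to its stop, so that it is locked. Let go, and leave everything else on the worktop where it is.

Things in the scene. Friction and masses are not known exactly. Their poses are not given: they have to be found in the camera images.
- cooker: Compact pressure cooker: fixed steel pot, open on top, with black collar and foot; stands left or right. 154 mm across the collar, 130 mm high; a black dial (28 mm across) sticks out 12 mm at its front, 68 mm up. Origin: centre of its underside; z up, x from the front (dial) to the back. Inside: floor at height 40 mm, inner radius 69 mm, for the garlic.
- cooker_mouth (a point): Centre of the cooker's mouth, at the top of its lip, 130 mm above the cooker's origin; axes as the cooker's. The lip is an inward flange 8 mm thick (height 122 to 130 mm) that narrows the mouth to a radius of 60 mm; two opposite notches in it let the lid's ears through.
- cooker_notch (a point): Middle of one notch in the lip, 64 mm from the axis at the lip's top. Seen from above the two notches lie 75 degrees counter-clockwise from the cooker's +x and -x directions. Each is 35 mm wide and cut through the lip down to the seal. Once the ears (6 mm thick) are below the lip, the lid can turn only clockwise, 75 degrees, to a solid stop.
- cooker_seal (a point): Middle of the top face of the unpressed rubber sealing ring below the lip, 119 mm above the cooker's origin; inner radius 52 mm. Springs push it up: 3.6 N at first touch, 0.9 N more per mm, travel 8 mm. The lid's underside must be pressed to below 116 mm (best 113 mm, 9 N) before it can turn; released after locking, the seal lifts it to 116 mm, ears against the lip.
- cooker_stop (a point): White mark at the back of the collar's top (a second one is at the front), 74 mm from the axis along the cooker's x. With the lid at its stop (locked), its ears and handle bar lie along the cooker's x axis, at these marks.
- lid_handle (a point): Lid: loose steel disc, 116 mm wide, 17 mm thick, 0.2 kg or so, flat on the worktop, the cooker being on the other side. Black bar handle on top along its x, 84 long, 20 wide, from 16 to 52 mm above the underside. Ears on its +x and -x edge, 26 wide, 6 thick, flush below, to 67 mm from the centre; fits either way round. Point: on the axis, 40 mm above the underside, to grip across the bar; axes the lid's.
- garlic_mid (a point): Loose garlic bulb, 60 x 57 mm across and 58 mm high, standing upright; the point is its centre, 29 mm above its underside.
- lemon_mid (a point): Lemon, a bystander, 78 x 55 x 56 mm (long along its x), near the garlic (the two may swap places); the point is its centre.
- mill_mid (a point): Dark wooden pepper mill, a bystander, 58 mm across and 170 mm high, upright, beside the garlic; the point is its centre, half-way up.
- apple_mid (a point): Apple, a bystander, 72 mm across and 63 mm high; the point is its centre.
- onion_mid (a point): Onion, a bystander at the left, 79 mm across and 85 mm high; the point is its centre.
- mug_mid (a point): Dark grey and white mug, a bystander at the right, 82 x 114 mm with its handle, 97 mm high; the point is its middle, half-way up.
- pickles_mid (a point): Slim pickle bottle with a black cap, a bystander, 47 mm across and 170 mm high, upright, just beyond one end of the lid's handle bar, 105 to 115 mm from the lid's centre; the point is half-way up.
Mind the look-alikes: they are no part of the job. What is shaped like the part that bears garlic_mid but pink is not meant.

How it is judged:
On the way, in this order (a step that is already met when the one before it is completed fails the run):
1. the garlic lies in the pot (horizontal distance between garlic_mid and cooker_mouth below 0.05 m and z of garlic_mid in the frame of cooker between 0.04 and 0.1 m), for 0.2 s.
2. the lid has been pressed down with its ears through the notches (horizontal distance between lid_handle and cooker_mouth below 0.006 m and z of lid_handle in the frame of cooker between 0.145 and 0.1575 m), for 0.1 s.
At the end, for the whole second after the job is handed in: The garlic is inside the pot; the lid is on, level (within 0.05 rad) and centred (within 6 mm), with its ears under the lip (underside 110 to 118.5 mm above the cooker's origin) and turned clockwise to its stop: handle bar along the cooker's front-to-back axis within 0.17 rad (10 degrees) (all of step 1 and horizontal distance between lid_handle and cooker_mouth below 0.006 m and angle between lid_handle's own z axis and vertical below 0.05 rad and angle between the x axis of lid_handle and the x axis of cooker, either way round below 0.17 rad and z of lid_handle in the frame of cooker between 0.15 and 0.1585 m); the robot touches nothing.
It fails at once if a bystander (lemon, pepper mill, apple, onion, mug or pickle bottle) was moved by more than 30 mm (distance of any of lemon_mid, mill_mid, apple_mid, onion_mid, mug_mid, pickles_mid from where it was at the start of the episode above 0.03 m).
It also fails if it takes over 64 s, if anything falls off the work surface, if the arm or the gripper's body presses on something with over 40 N, if the wrist force passes 120 N, or if a joint passes its speed limit or range.

## Working session

There is one attempt and no reset: what is moved stays moved. The work goes in short steps, Python scripts to look and compute and a tool call to move; the robot and the scene stay as the last step left them, time stands still between calls to the robot, and variables do not carry over. Pictures are saved under pics/ and viewed, at most 10 in all, crops included, and the job is handed in when it is done.

Besides the shell and the picture viewer there is one more tool, called after "Call:" in YAML: its name, and indented under it one key for each argument. drive_tool: Moves the arm, as the interface text tells. Its arguments: {"type":"object","properties":{"rows":{"type":"array"},"grip_force":{"type":"number"}},"required":["rows"]}

```bash
mkdir -p pics; ls
cat > h.py <<'E'
import numpy as np, cv2
from bench import ctrl, viewer
def snap(n,f):
    im=viewer.camera(n); cv2.imwrite(f'pics/{f}.png',im[:,:,::-1]); return im
def ray(info,u,v):
    K=np.array(info['mtx']);k=info['k1']
    d=np.array([(u-K[0,2])/K[0,0],(v-K[1,2])/K[1,1]]); s=d.copy()
    for _ in range(20): s=d/(1+k*(s@s))
    R=np.array(info['R']);t=np.array(info['t'])
    return -R.T@t, R.T@np.array([s[0],s[1],1])
def plane(info,u,v,z):
    c,d=ray(info,u,v); return c+d*(z-c[2])/d[2]
def proj(info,X):
    K=np.array(info['mtx']);c=np.array(info['R'])@np.array(X)+np.array(info['t'])
    s=c[:2]/c[2]; s=s*(1+info['k1']*(s@s)); return K[:2,:2]@s+K[:2,2]
def tri(rs):
    A=0;b=0
    for c,d in rs:
        d=d/np.linalg.norm(d);P=np.eye(3)-np.outer(d,d);A=A+P;b=b+P@c
    return np.linalg.solve(A,b)
E
python3 - <<'E'
from h import *
np.set_printoptions(precision=4,suppress=True)
for n in ['top','scene','wrist']:
    i=viewer.camera_info(n); snap(n,n+'0'); print(n,i['mtx'],i['k1'],-np.array(i['R']).T@i['t'],i['R'])
s=ctrl.observe();print(s,ctrl.tcp_to_grasp)
E
```

```text
pics
top [[439.9678   0.     290.4344]
 [  0.     439.9678 208.0758]
 [  0.       0.       1.    ]] 0.0459477103542156 [ 0.4309 -0.0313  1.4634] [[-0.0226 -0.9997 -0.0095]
 [-0.9972  0.0232 -0.0711]
 [ 0.0713  0.0078 -0.9974]]
scene [[515.5411   0.     278.3063]
 [  0.     515.5411 212.1997]
 [  0.       0.       1.    ]] -0.041770932472263544 [ 0.0392 -0.9243  1.2764] [[ 0.8894 -0.457   0.0147]
 [-0.337  -0.6769 -0.6544]
 [ 0.309   0.5771 -0.756 ]]
wrist [[316.0854   0.     283.7525]
 [  0.     316.0854 205.5658]
 [  0.       0.       1.    ]] -0.056893893545255286 [0.1631 0.6594 0.3845] [[ 0.355   0.9349 -0.0011]
 [ 0.8971 -0.3403  0.2819]
 [ 0.2631 -0.1011 -0.9595]]
{'time': 0.15, 'joint_pos': array([-1.3565,  0.4266,  0.0739,  1.6065, -0.0341,  1.1108, -0.0671]), 'dq': array([-0.0001, -0.0011,  0.0017, -0.0013, -0.0006,  0.0001, -0.001 ]), 'tau': array([  0.0044, -93.6276,   3.67  , -45.4424,  -0.0487,   0.018 ,
         0.0001]), 'tcp_pos': array([0.2401, 0.6305, 0.2049]), 'eef_rot': array([-0.0001,  0.1809,  0.9835, -0.0005]), 'contact_force': array([-0.6506, -0.6282,  1.0419]), 'moment': array([ 0.0064,  0.0095, -0.0529]), 'grip_force': 0.0, 'grip_width': 0.09415351353205423} -0.0188
```

View pics/top0.png

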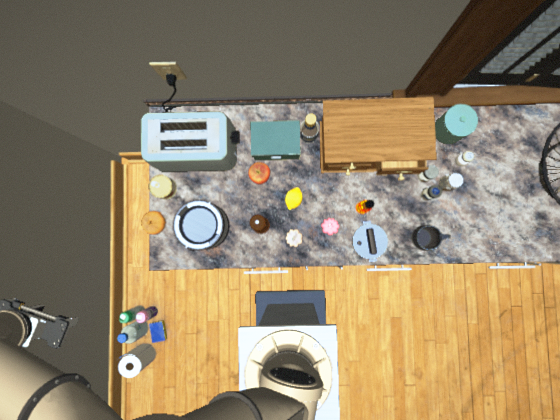

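View pics/scene0.png

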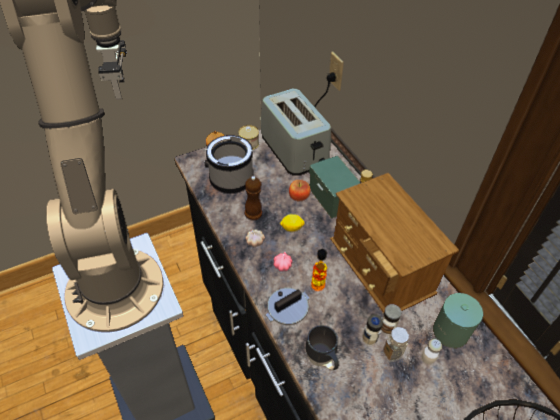

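The top view shows the cooker at about (201,225), mill (259,223), garlic (293,238), the pink decoy (330,227), lemon (293,198), lid (370,241) and bottle (365,206). The scene view agrees. I'll enlarge the cooker and the lid.

Run:
```python
from h import *
t=cv2.imread('pics/top0.png');s=cv2.imread('pics/scene0.png')
f=lambda im,x,y,w=80,h=60:cv2.resize(im[y:y+h,x:x+w],(400,300),interpolation=cv2.INTER_CUBIC)
cv2.imwrite('pics/crop0.png',np.vstack([np.hstack([f(t,161,195),f(t,330,200)]),np.hstack([f(s,190,132),f(s,250,270)])]))
i=viewer.camera_info('top')
for n,u,v,z in [('cook',201,226,.13),('garlic',293.5,238,.03),('lid',370,241,.017),('mill',259,223,.17),('pick',369,203.5,.17),('lemon',293,198,.028),('pink',330,227,.03)]:
    print(n,plane(i,u,v,z).round(3))
```

```text
cook [0.478 0.251 0.13 ]
garlic [ 0.436 -0.028  0.03 ]
lid [ 0.42  -0.277  0.017]
mill [0.481 0.072 0.17 ]
pick [ 0.531 -0.252  0.17 ]
lemon [ 0.566 -0.029  0.028]
pink [ 0.469 -0.147  0.03 ]
```

View pics/crop0.png

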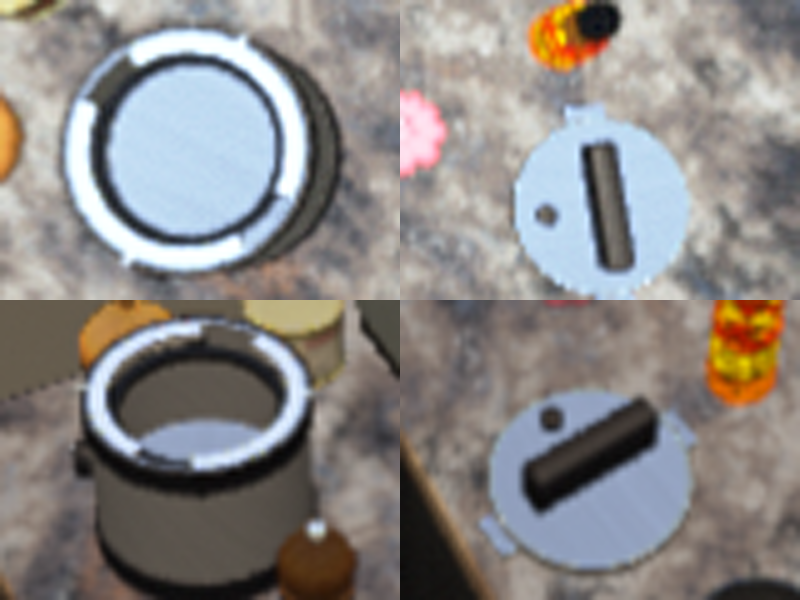

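The crops show:
- **Cooker:** white marks at crop (242,42) and (127,260). The notches are at the upper left (112,80) and lower right (265,225).
- **Lid:** the bar runs (598,145) to (620,265), and the upper ear points at the bottle.

Next I'll drive to a view above the cooker and measure there.

```bash
cat >> h.py <<'E'
from scipy.spatial.transform import Rotation as Ro
def pose():
    s=ctrl.observe();q=np.array(s['eef_rot']);return np.array(s['tcp_pos']),Ro.from_quat(q[[1,2,3,0]])
def yaw(R): x=R.as_matrix()[:,0]; return np.degrees(np.arctan2(x[1],x[0]))
def plan(P,th,n,m=0):
    """rows to world TCP P, tool-x yaw th (deg), tool vertical, n steps"""
    p,R=pose(); T=Ro.from_euler('z',th,degrees=True)*Ro.from_euler('x',180,degrees=True)
    w=(R.inv()*T).as_rotvec()/n; q=np.array(P,float); c=p.copy()
    print('from',(p*1e3).round(1),round(yaw(R),2),'tilt',np.degrees(np.arccos(-R.as_matrix()[2,2])).round(2))
    for k in range(n):
        d=(q-c)/(n-k); sh=(R.inv().apply(d)*1e3).round(m); tr=np.degrees(w).round(2)
        print([sh.tolist(),tr.tolist()]); c=c+R.apply(sh/1e3); R=R*Ro.from_rotvec(np.radians(tr),degrees=False)
E
python3 - <<'E'
from h import *
i=viewer.camera_info('top');o=(161,195)
b=plane(i,161+242.5/5-.4,195+42/5-.4,.13);f=plane(i,161+127.5/5-.4,195+260/5-.4,.13)
print(b,f,(b+f)/2,np.linalg.norm(b-f),np.degrees(np.arctan2(*(b-f)[1::-1])))
plan([.42,.26,.32],120,10)
E
```

```text
[0.54734966 0.22615031 0.13      ] [0.41692779 0.29657486 0.13      ] [0.48213873 0.26136258 0.13      ] 0.14822105112844652 -28.367937620834855
from [240.1 630.5 204.9] 159.15 tilt 0.06
[[-30.0, -28.0, -11.0], [-0.01, 0.0, 3.92]]
[[-32.0, -26.0, -12.0], [-0.01, 0.0, 3.92]]
[[-34.0, -24.0, -11.0], [-0.01, 0.0, 3.92]]
[[-35.0, -22.0, -12.0], [-0.01, 0.0, 3.92]]
[[-36.0, -19.0, -11.0], [-0.01, 0.0, 3.92]]
[[-38.0, -16.0, -12.0], [-0.01, 0.0, 3.92]]
[[-39.0, -14.0, -11.0], [-0.01, 0.0, 3.92]]
[[-40.0, -11.0, -12.0], [-0.01, 0.0, 3.92]]
[[-40.0, -9.0, -11.0], [-0.01, 0.0, 3.92]]
[[-40.0, -6.0, -12.0], [-0.01, 0.0, 3.92]]
```

Call:
drive_tool:
  rows:
    - [[-30, -28, -11], [0, 0, 3.9], 1]
    - [[-32, -26, -12], [0, 0, 3.9], 1]
    - [[-34, -24, -11], [0, 0, 3.9], 1]
    - [[-35, -22, -12], [0, 0, 3.9], 1]
    - [[-36, -19, -11], [0, 0, 3.9], 1]
    - [[-38, -16, -12], [0, 0, 3.9], 1]
    - [[-39, -14, -11], [0, 0, 3.9], 1]
    - [[-40, -11, -12], [0, 0, 3.9], 1]

```text
time: 0.95
tcp_pos: [0.3857, 0.3326, 0.2978]
eef_rot: [-0.0, 0.44, 0.898, -0.0]
contact_force: [0.0, 0.3, -0.1]
grip_width: 0.0942
grip_force: 0.0
```

Call:
drive_tool:
  rows:
    - [[-40, -9, -11], [0, 0, 3.9], 1]
    - [[-40, -6, -12], [0, 0, 3.9], 1]
    - [[0, 0, 0], [0, 0, 0], 1]
    - [[0, 0, 0], [0, 0, 0], 1]
    - [[0, 0, 0], [0, 0, 0], 1]
    - [[0, 0, 0], [0, 0, 0], 1]
    - [[0, 0, 0], [0, 0, 0], 1]
    - [[0, 0, 0], [0, 0, 0], 1]

```text
time: 1.75
tcp_pos: [0.42, 0.2612, 0.3202]
eef_rot: [-0.0, 0.498, 0.867, -0.0]
contact_force: [-0.4, 0.7, -0.7]
grip_width: 0.0938
grip_force: 0.0
```

Run:
```python
from h import *
import pickle
i=viewer.camera_info('wrist');pickle.dump(i,open('w1.pkl','wb'));snap('wrist','w1');print(pose()[0],yaw(pose()[1]), ctrl.observe()['time'],ctrl.observe()['joint_pos'])
```

```text
[0.42005789 0.26113946 0.32023761] 120.20049661812149 1.8 [-1.03992337  0.02333363  0.3639912   1.86417487 -0.00859718  1.25613012
 -0.14625963]
```

View pics/w1.png

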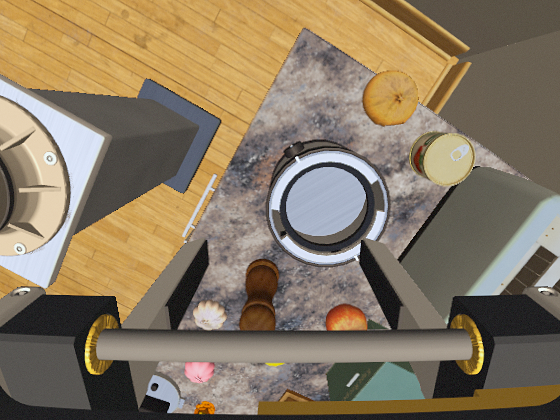

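The wrist view shows the cooker centred near (327,205) with its dial at (293,147), the garlic at (209,315), the mill at (262,285) and the pink decoy at (200,372).

```bash
cat > cook.py <<'E'
from h import *
import pickle
def cook(im,i,c0):
    g=im.min(2).astype(np.float32)
    pl=lambda u,v:plane(i,u,v,.13)[:2]
    px=np.array([[u,v] for u in range(560) for v in range(420) if g[v,u]>205])
    W=np.array([pl(*p) for p in px]);d=np.linalg.norm(W-c0,axis=1);W=W[d<.085]
    c=np.array(c0)
    for _ in range(6):
        a=np.degrees(np.arctan2(*(W-c).T[::-1]));r=np.linalg.norm(W-c,axis=1);E=[]
        for k in range(-180,180,6):
            m=(a>=k)&(a<k+6)&(r<.078)
            if m.sum()>3:E.append(W[m][np.argsort(r[m])[-3]])
        E=np.array(E);A=np.c_[2*E,np.ones(len(E))];x=np.linalg.lstsq(A,(E**2).sum(1),rcond=None)[0];c=x[:2];R=np.sqrt(x[2]+c@c)
        rr=np.linalg.norm(E-c,axis=1)
    print('centre',c.round(4),'R',R.round(4),'rms',(rr-R).std().round(4))
    for r in(.0645,.074,.0755):
        A=np.arange(0,360,3);v=[]
        for t in np.radians(A):
            u=proj(i,[c[0]+r*np.cos(t),c[1]+r*np.sin(t),.13]);v.append(cv2.getRectSubPix(g,(1,1),tuple(map(float,u)))[0,0])
        print(r,' '.join(f'{int(x)}' for x in v))
    return c
E
python3 - <<'E'
from cook import *
i=pickle.load(open('w1.pkl','rb'));im=cv2.imread('pics/w1.png')
cook(im,i,[.482,.261])
it=viewer.camera_info('top');cook(cv2.imread('pics/top0.png'),it,[.482,.261])
print('garlic',plane(i,209,315,.03),tri([ray(i,209,315),ray(it,293.5,238)]))
E
```

```text
centre [0.483  0.2602] R 0.0694 rms 0.0014
0.0645 216 216 217 217 217 217 217 217 217 216 142 70 69 70 66 71 70 71 70 67 70 85 219 217 217 217 217 217 217 216 216 216 217 216 216 218 216 216 216 217 216 217 217 215 217 216 217 216 217 217 216 216 216 216 216 217 217 217 217 217 216 216 215 217 216 217 216 217 217 218 104 79 80 80 80 81 82 82 86 25 23 92 219 216 216 216 217 216 217 216 217 216 216 217 216 217 217 217 215 216 216 216 217 216 217 217 217 216 216 216 216 216 216 219 130 22 27 108 99 218
0.074 71 67 70 76 57 47 69 66 65 70 69 49 58 55 73 46 71 63 60 61 76 66 72 62 57 71 65 59 63 66 66 62 66 58 60 65 70 76 57 64 68 82 82 73 72 71 85 88 71 78 116 201 72 76 75 76 73 72 68 72 62 70 61 71 68 73 62 80 48 54 57 52 51 87 65 53 80 55 61 69 50 70 80 64 59 89 73 63 85 69 86 78 73 78 53 80 77 60 91 89 87 89 92 61 88 62 82 96 69 57 127 146 31 19 14 16 96 107 108 100
0.0755 63 73 72 63 72 77 80 75 62 75 68 67 71 66 68 75 54 66 68 69 69 67 69 69 71 70 66 80 71 73 72 79 81 78 76 74 69 86 85 85 93 89 90 85 76 89 96 87 73 89 133 178 82 73 75 73 75 65 69 69 64 64 61 64 60 62 62 59 65 64 65 
[... 978 characters left out ...]
01 107 110 108 104 109 122 108 117 119 123 126 107 100 105 113 105 108 117 125 113 113 118 112 122 127 123 125 125 116 112 113 115 124 122 168 213 147 132 135 138 141 128 127 142
0.0755 122 118 123 111 116 122 111 130 121 113 104 110 119 117 124 125 134 131 123 125 129 129 130 148 129 140 142 138 122 125 128 121 119 126 135 130 123 129 113 133 123 109 119 112 108 115 116 117 112 136 193 176 109 101 87 94 89 94 109 113 114 109 107 110 109 95 86 87 85 88 94 95 86 84 80 74 79 82 80 77 82 89 76 86 82 91 91 73 67 75 78 69 72 77 93 82 81 89 82 84 95 93 95 92 84 85 88 96 95 103 153 201 139 114 117 113 110 107 117 140
garlic [ 0.43560882 -0.02520732  0.03      ] [ 0.43579829 -0.02775908  0.02668653]
```

Run:
```python
from h import *
plan([.436,-.027,.25],100,8)
```

```text
from [420.1 261.1 320.2] 120.2 tilt 0.03
[[-32.0, -16.0, 9.0], [-0.0, 0.0, 2.53]]
[[-33.0, -15.0, 9.0], [-0.0, 0.0, 2.53]]
[[-33.0, -14.0, 9.0], [-0.0, 0.0, 2.53]]
[[-34.0, -12.0, 9.0], [-0.0, 0.0, 2.53]]
[[-35.0, -10.0, 9.0], [-0.0, 0.0, 2.53]]
[[-35.0, -9.0, 8.0], [-0.0, 0.0, 2.53]]
[[-35.0, -8.0, 9.0], [-0.0, 0.0, 2.53]]
[[-36.0, -5.0, 8.0], [-0.0, 0.0, 2.53]]
```

Call:
drive_tool:
  rows:
    - [[-32, -16, 9], [0, 0, 2.53], 1]
    - [[-33, -15, 9], [0, 0, 2.53], 1]
    - [[-33, -14, 9], [0, 0, 2.53], 1]
    - [[-34, -12, 9], [0, 0, 2.53], 1]
    - [[-35, -10, 9], [0, 0, 2.53], 1]
    - [[-35, -9, 8], [0, 0, 2.53], 1]
    - [[-35, -8, 9], [0, 0, 2.53], 1]
    - [[-36, -5, 8], [0, 0, 2.53], 1]

```text
time: 2.6
tcp_pos: [0.4363, -0.0287, 0.2502]
eef_rot: [-0.0, 0.644, 0.765, 0.0]
contact_force: [1.2, -0.1, 0.6]
grip_width: 0.094
grip_force: 0.0
```

Run:
```python
from h import *
import pickle
i=viewer.camera_info('wrist');im=snap('wrist','w2');hsv=cv2.cvtColor(im,cv2.COLOR_RGB2HSV)
pickle.dump(i,open('w2.pkl','wb'))
print(proj(i,[.436,-.027,.03]))
p=proj(i,[.436,-.027,.03]);
```

```text
[283.76467068 177.73244634]
```

View pics/w2.png

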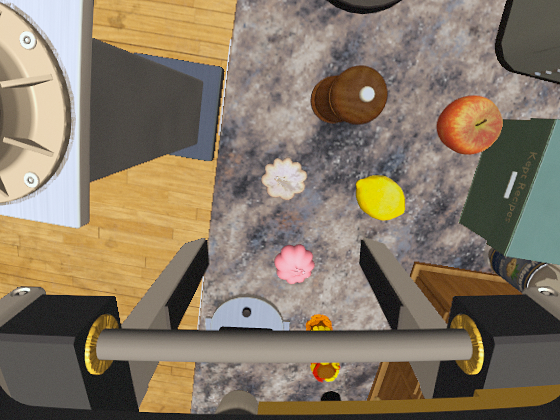

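The garlic is at (285,179), against a prediction of (284,178), so I'll descend.

Call:
drive_tool:
  rows:
    - [[1, 0, 30], [0, 0, 0], 1]
    - [[1, 0, 30], [0, 0, 0], 1]
    - [[0, 0, 30], [0, 0, 0], 1]
    - [[0, 0, 30], [0, 0, 0], 1]
    - [[0, 0, 30], [0, 0, 0], 1]
    - [[0, 0, 30], [0, 0, 0], 1]
    - [[0, 0, 30], [0, 0, 0], 1]
    - [[0, 0, 28], [0, 0, 0], 1]

```text
time: 3.45
tcp_pos: [0.4362, -0.0254, 0.0111]
eef_rot: [0.0, 0.643, 0.766, -0.0]
contact_force: [0.9, 0.4, -0.4]
grip_width: 0.094
grip_force: 0.0
```

Call:
drive_tool:
  rows:
    - [[0, 0, 0], [0, 0, 0], -1]
    - [[0, 0, 0], [0, 0, 0], -1]
    - [[0, 0, 0], [0, 0, 0], -1]
    - [[0, 0, 0], [0, 0, 0], -1]
    - [[0, 0, 0], [0, 0, 0], -1]
    - [[0, 0, 0], [0, 0, 0], -1]
    - [[0, 0, -10], [0, 0, 0], -1]
    - [[0, 0, -20], [0, 0, 0], -1]
  grip_force: 15

```text
time: 4.25
tcp_pos: [0.4355, -0.0257, 0.0428]
eef_rot: [-0.0, 0.643, 0.765, -0.001]
contact_force: [-0.1, -0.2, 0.1]
grip_width: 0.0581
grip_force: 15.0
```

Call:
drive_tool:
  rows:
    - [[0, 0, -35], [0, 0, 0], -1]
    - [[0, 0, -40], [0, 0, 0], -1]
    - [[0, 0, -45], [0, 0, 0], -1]
    - [[0, 0, -45], [0, 0, 0], -1]
    - [[0, 0, -40], [0, 0, 0], -1]
    - [[0, 0, -25], [0, 0, 0], -1]
    - [[0, 0, 0], [0, 0, 0], -1]
    - [[0, 0, 0], [0, 0, 0], -1]

```text
time: 5.05
tcp_pos: [0.4361, -0.0256, 0.2729]
eef_rot: [0.0, 0.643, 0.765, 0.001]
contact_force: [0.1, -0.4, 0.3]
grip_width: 0.0579
grip_force: 15.0
```

Run:
```python
from h import *
plan([.483,.2605,.27],130,10)
```

```text
from [436.1 -25.6 272.9] 99.9 tilt 0.08
[[27.0, 10.0, 0.0], [0.01, -0.0, -3.01]]
[[27.0, 11.0, 0.0], [0.01, -0.0, -3.01]]
[[26.0, 12.0, 0.0], [0.01, -0.0, -3.01]]
[[26.0, 14.0, 0.0], [0.01, -0.0, -3.01]]
[[25.0, 15.0, 1.0], [0.01, -0.0, -3.01]]
[[24.0, 16.0, 0.0], [0.01, -0.0, -3.01]]
[[23.0, 18.0, 1.0], [0.01, -0.0, -3.01]]
[[22.0, 19.0, 0.0], [0.01, -0.0, -3.01]]
[[21.0, 20.0, 1.0], [0.01, -0.0, -3.01]]
[[20.0, 20.0, 0.0], [0.01, -0.0, -3.01]]
```

Call:
drive_tool:
  rows:
    - [[27, 10, 0], [0, 0, -3], -1]
    - [[27, 11, 0], [0, 0, -3], -1]
    - [[26, 12, 0], [0, 0, -3], -1]
    - [[26, 14, 0], [0, 0, -3], -1]
    - [[25, 15, 1], [0, 0, -3], -1]
    - [[24, 16, 0], [0, 0, -3], -1]
    - [[23, 18, 1], [0, 0, -3], -1]
    - [[22, 19, 0], [0, 0, -3], -1]

```text
time: 5.85
tcp_pos: [0.4746, 0.2064, 0.2701]
eef_rot: [-0.0, 0.468, 0.884, -0.0]
contact_force: [1.0, -0.3, -0.3]
grip_width: 0.0578
grip_force: 15.0
```

Call:
drive_tool:
  rows:
    - [[21, 20, 1], [0, 0, -3], -1]
    - [[20, 20, 0], [0, 0, -3], -1]
    - [[0, 0, 20], [0, 0, 0], -1]
    - [[0, 0, 30], [0, 0, 0], -1]
    - [[0, 0, 35], [0, 0, 0], -1]
    - [[0, 0, 40], [0, 0, 0], -1]
    - [[0, 0, 40], [0, 0, 0], -1]
    - [[0, 0, 25], [0, 0, 0], -1]

```text
time: 6.65
tcp_pos: [0.4822, 0.261, 0.0762]
eef_rot: [-0.001, 0.422, 0.907, -0.001]
contact_force: [-1.7, -0.7, 0.1]
grip_width: 0.0579
grip_force: 15.0
```

Run:
```python
from h import *
plan([.483,.2605,.056],130,2)
```

```text
from [482.2 261.   76.2] 130.06 tilt 0.18
[[-0.0, 0.0, 10.0], [-0.09, 0.0, 0.03]]
[[-1.0, 0.0, 10.0], [-0.09, 0.0, 0.03]]
```

Call:
drive_tool:
  rows:
    - [[0, 0, 10], [0, 0, 0], -1]
    - [[0, 0, 11], [0, 0, 0], -1]
    - [[0, 0, 0], [0, 0, 0], -1]
    - [[0, 0, 0], [0, 0, 0], 0.45]
    - [[0, 0, 0], [0, 0, 0], 0.45]
    - [[0, 0, 0], [0, 0, 0], 0.45]
    - [[0, 0, -10], [0, 0, 0], 0.45]
    - [[0, 0, -25], [0, 0, 0], 0.45]

```text
time: 7.45
tcp_pos: [0.4825, 0.2597, 0.0933]
eef_rot: [-0.0, 0.423, 0.906, -0.001]
contact_force: [-0.6, -0.1, 0.9]
grip_width: 0.068
grip_force: 0.0
```

Call:
drive_tool:
  rows:
    - [[0, 0, -35], [0, 0, 0], 0.45]
    - [[0, 0, -40], [0, 0, 0], 0.45]
    - [[0, 0, -45], [0, 0, 0], 0.45]
    - [[0, 0, -45], [0, 0, 0], 0.45]
    - [[0, 0, -45], [0, 0, 0], 0.45]
    - [[0, 0, -30], [0, 0, 0], 0.45]
    - [[0, 0, 0], [0, 0, 0], 0.45]
    - [[0, 0, 0], [0, 0, 0], 0.45]

```text
time: 8.25
tcp_pos: [0.4833, 0.2601, 0.3344]
eef_rot: [0.0, 0.423, 0.906, 0.001]
contact_force: [-0.2, 0.4, -0.3]
grip_width: 0.0684
grip_force: 0.0
```

Run:
```python
from cook import *
i=viewer.camera_info('wrist');im=snap('wrist','w3');pickle.dump(i,open('w3.pkl','wb'))
print(proj(i,[.483,.2605,.069]), [im[tuple(proj(i,[.483+dx,.2605+dy,.09]).astype(int)[::-1])] for dx,dy in[(0,0),(.015,0),(-.015,0),(0,.015)]])
# candidate lid view pose
plan([.46,-.20,.30],100,13)
```

```text
[283.65696807 172.50634248] [array([180, 172, 166], dtype=uint8), array([200, 190, 187], dtype=uint8), array([218, 210, 209], dtype=uint8), array([225, 221, 225], dtype=uint8)]
from [483.  260.  333.4] 129.91 tilt 0.02
[[-26.0, -24.0, 3.0], [-0.0, -0.0, 2.3]]
[[-27.0, -23.0, 3.0], [-0.0, -0.0, 2.3]]
[[-28.0, -22.0, 2.0], [-0.0, -0.0, 2.3]]
[[-29.0, -21.0, 3.0], [-0.0, -0.0, 2.3]]
[[-29.0, -20.0, 2.0], [-0.0, -0.0, 2.3]]
[[-30.0, -18.0, 3.0], [-0.0, -0.0, 2.3]]
[[-31.0, -17.0, 2.0], [-0.0, -0.0, 2.3]]
[[-32.0, -16.0, 3.0], [-0.0, -0.0, 2.3]]
[[-32.0, -15.0, 2.0], [-0.0, -0.0, 2.3]]
[[-33.0, -13.0, 3.0], [-0.0, -0.0, 2.3]]
[[-33.0, -12.0, 2.0], [-0.0, -0.0, 2.3]]
[[-34.0, -10.0, 3.0], [-0.0, -0.0, 2.3]]
[[-34.0, -10.0, 2.0], [-0.0, -0.0, 2.3]]
```

Run:
```python
from h import *
plan([.42,-.277,.29],188,16)
```

```text
from [483.  260.  333.4] 129.91 tilt 0.02
[[-23.0, -25.0, 3.0], [0.0, -0.0, -3.63]]
[[-22.0, -26.0, 3.0], [0.0, -0.0, -3.63]]
[[-20.0, -27.0, 3.0], [0.0, -0.0, -3.63]]
[[-18.0, -28.0, 3.0], [0.0, -0.0, -3.63]]
[[-16.0, -30.0, 3.0], [0.0, -0.0, -3.63]]
[[-14.0, -31.0, 3.0], [0.0, -0.0, -3.63]]
[[-13.0, -31.0, 3.0], [0.0, -0.0, -3.63]]
[[-10.0, -32.0, 2.0], [0.0, -0.0, -3.63]]
[[-8.0, -33.0, 3.0], [0.0, -0.0, -3.63]]
[[-6.0, -33.0, 2.0], [0.0, -0.0, -3.63]]
[[-4.0, -34.0, 3.0], [0.0, -0.0, -3.63]]
[[-2.0, -34.0, 2.0], [0.0, -0.0, -3.63]]
[[-0.0, -34.0, 3.0], [0.0, -0.0, -3.63]]
[[2.0, -34.0, 2.0], [0.0, -0.0, -3.63]]
[[4.0, -33.0, 3.0], [0.0, -0.0, -3.63]]
[[5.0, -33.0, 2.0], [0.0, -0.0, -3.63]]
```

Call:
drive_tool:
  rows:
    - [[-23, -25, 3], [0, 0, -3.63], 0.45]
    - [[-22, -26, 3], [0, 0, -3.63], 0.45]
    - [[-20, -27, 3], [0, 0, -3.63], 0.45]
    - [[-18, -28, 3], [0, 0, -3.63], 0.45]
    - [[-16, -30, 3], [0, 0, -3.63], 0.45]
    - [[-14, -31, 3], [0, 0, -3.63], 0.45]
    - [[-13, -31, 3], [0, 0, -3.63], 0.45]
    - [[-10, -32, 2], [0, 0, -3.63], 0.45]

```text
time: 9.1
tcp_pos: [0.4502, -0.0094, 0.3094]
eef_rot: [-0.001, 0.181, 0.983, -0.0]
contact_force: [-0.6, -0.5, -0.0]
grip_width: 0.0678
grip_force: 0.0
```

Call:
drive_tool:
  rows:
    - [[-8, -33, 3], [0, 0, -3.63], 0.45]
    - [[-6, -33, 2], [0, 0, -3.63], 0.45]
    - [[-4, -34, 3], [0, 0, -3.63], 0.45]
    - [[-2, -34, 2], [0, 0, -3.63], 0.45]
    - [[0, -34, 3], [0, 0, -3.63], 0.45]
    - [[2, -34, 2], [0, 0, -3.63], 0.45]
    - [[4, -33, 3], [0, 0, -3.63], 0.45]
    - [[5, -33, 2], [0, 0, -3.63], 0.45]

```text
time: 9.9
tcp_pos: [0.4201, -0.273, 0.2902]
eef_rot: [-0.0, -0.067, 0.998, 0.001]
contact_force: [1.2, 1.2, 0.3]
grip_width: 0.0684
grip_force: 0.0
```

Call:
drive_tool:
  rows:
    - [[0, 0, 0], [0, 0, 0], 0.45]
    - [[0, 0, 0], [0, 0, 0], 0.45]
    - [[0, 0, 0], [0, 0, 0], 0.45]
    - [[0, 0, 0], [0, 0, 0], 0.45]
    - [[0, 0, 0], [0, 0, 0], 0.45]
    - [[0, 0, 0], [0, 0, 0], 0.45]
    - [[0, 0, 0], [0, 0, 0], 0.45]
    - [[0, 0, 0], [0, 0, 0], 0.45]

```text
time: 10.7
tcp_pos: [0.4213, -0.2717, 0.2907]
eef_rot: [-0.0, -0.065, 0.998, 0.0]
contact_force: [0.6, 0.2, -0.1]
grip_width: 0.0682
grip_force: 0.0
```

Run:
```python
from cook import *
i=viewer.camera_info('wrist');pickle.dump(i,open('w4.pkl','wb'));im=snap('wrist','w4')
s=ctrl.observe();print(pose()[0],yaw(pose()[1]),s['joint_pos'],s['time'],proj(i,[.42,-.277,.017]))
w3=cv2.imread('pics/w3.png')
cv2.imwrite('pics/v4.png',np.vstack([im[60:360,80:480,::-1],np.hstack([w3[100:250,180:380],cv2.imread('pics/w4.png')[200:350,100:300]])]).repeat(1,0))
```

```text
[ 0.42121138 -0.27171352  0.29069692] -172.5027820470281 [-0.69534881  0.0954539   1.24697838  1.92205311 -0.09785672  1.19166388
  2.28830032] 10.75 [280.30810769 170.79219645]
```

View pics/v4.png

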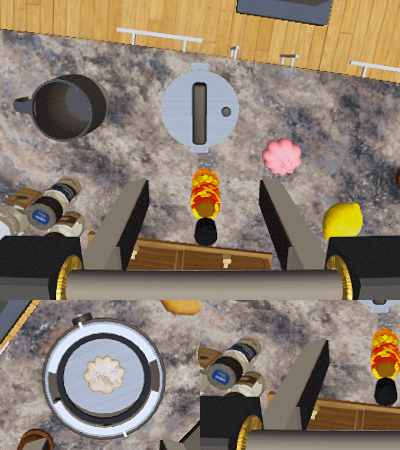

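The garlic lies centred in the pot. In the wrist view the lid is near (280,171) with its bar almost vertical, the bottle lies beyond its lower end, and the mug is to the left.

```bash
cat > lid.py <<'E'
from h import *
import pickle
def lid(im,i,c0,zs=.017,rad=.09):
    b=im.astype(int) # RGB
    p0=proj(i,[c0[0],c0[1],zs]).astype(int)
    m=((b[:,:,2]-b[:,:,0]>18)&(b[:,:,2]>140)).astype(np.uint8)
    n,l,st,ce=cv2.connectedComponentsWithStats(m)
    k=max(range(1,n),key=lambda k:st[k,4]*(np.hypot(*(ce[k]-p0))<40))
    cs,_=cv2.findContours((l==k).astype(np.uint8),cv2.RETR_EXTERNAL,cv2.CHAIN_APPROX_NONE)
    C=max(cs,key=len)[:,0,:]; W=np.array([plane(i,*p,zs)[:2] for p in C]); c=np.array(c0)
    for _ in range(10):
        r=np.linalg.norm(W-c,axis=1);E=W[(r<.0605)&(r>.054)]
        A=np.c_[2*E,np.ones(len(E))];x=np.linalg.lstsq(A,(E**2).sum(1),rcond=None)[0];c=x[:2]
    print('lid',c.round(4),'R',np.sqrt(x[2]+c@c).round(4),len(E))
    W2=np.array([plane(i,*p,max(zs-.011,.006)*1.0)[:2] for p in C]);r=np.linalg.norm(W2-c,axis=1);F=W2[r>.0625]-c
    a=np.arctan2(F[:,1],F[:,0]); 
    for s in (np.cos(a-np.median(a))>0,np.cos(a-np.median(a))<=0):
        if s.sum(): print('ear',np.degrees(np.angle(np.exp(1j*a[s]).mean())).round(1),r.max().round(4),s.sum())
    # bar
    d=(b.max(2)<105).astype(np.uint8); q=proj(i,[c[0],c[1],zs+.035]).astype(int)
    n,l,st,ce=cv2.connectedComponentsWithStats(d); k=l[q[1],q[0]]
    P=np.argwhere(l==k)[:,::-1]; 
    if k: 
        B=np.array([plane(i,*p,zs+.035)[:2] for p in P]); R=cv2.minAreaRect(B.astype(np.float32)*1000); w,v=np.linalg.eigh(np.cov(B.T)); v=v[:,1]
        print('bar',np.array(R[0])/1e3,R[1],np.degrees(np.arctan2(v[1],v[0])).round(2))
    return c
E
python3 - <<'E'
from lid import *
lid(cv2.imread('pics/w4.png')[:,:,::-1],pickle.load(open('w4.pkl','rb')),[.42,-.277])
lid(cv2.imread('pics/top0.png')[:,:,::-1],viewer.camera_info('top'),[.42,-.277])
E
```

```text
lid [ 0.4183 -0.278 ] R 0.0555 230
ear 6.3 0.0687 23
ear -172.2 0.0687 20
lid [ 0.4207 -0.2767] R 0.0561 87
ear 9.9 0.0736 12
ear -172.7 0.0736 10
```

Run:
```python
from h import *
plan([.419,-.2775,.022],187.3,8)
```

```text
from [ 421.2 -271.7  290.7] -172.5 tilt 0.06
[[0.0, -1.0, 34.0], [0.01, -0.0, 0.02]]
[[0.0, -1.0, 34.0], [0.01, -0.0, 0.02]]
[[0.0, -1.0, 33.0], [0.01, -0.0, 0.02]]
[[1.0, -1.0, 34.0], [0.01, -0.0, 0.02]]
[[0.0, -0.0, 33.0], [0.01, -0.0, 0.02]]
[[1.0, -1.0, 34.0], [0.01, -0.0, 0.02]]
[[0.0, -0.0, 33.0], [0.01, -0.0, 0.02]]
[[1.0, -1.0, 34.0], [0.01, -0.0, 0.02]]
```

Call:
drive_tool:
  rows:
    - [[1, -3, 30], [0, 0, 0], 0.45]
    - [[1, -2, 34], [0, 0, 0], 0.45]
    - [[1, -1, 34], [0, 0, 0], 0.45]
    - [[0, 0, 34], [0, 0, 0], 0.45]
    - [[0, 0, 34], [0, 0, 0], 0.45]
    - [[0, 0, 34], [0, 0, 0], 0.45]
    - [[0, 0, 20], [0, 0, 0], 0.45]
    - [[0, 0, 0], [0, 0, 0], 0.45]

```text
time: 11.55
tcp_pos: [0.4174, -0.2776, 0.0687]
eef_rot: [-0.002, -0.065, 0.998, 0.001]
contact_force: [-0.3, -0.4, 0.5]
grip_width: 0.0682
grip_force: 0.0
```

Run:
```python
from h import *
print(ctrl.observe()['joint_pos'])
plan([.419,-.2775,.0215],187.3,3)
```

```text
[-0.24495158  0.4672426   0.88369315  2.14389207 -0.52521692  0.76474515
  2.6813689 ]
from [ 417.4 -277.6   68.7] -172.54 tilt 0.27
[[-1.0, -0.0, 16.0], [0.04, -0.08, 0.05]]
[[-0.0, -0.0, 16.0], [0.04, -0.08, 0.05]]
[[-1.0, -0.0, 15.0], [0.04, -0.08, 0.05]]
```

Call:
drive_tool:
  rows:
    - [[-1, 0, 0], [0, 0, 4], 0.45]
    - [[-1, 0, 5], [0, 0, 4], 0.45]
    - [[0, 0, 10], [0, 0, 0], 0.45]
    - [[0, 0, 12], [0, 0, 0], 0.45]
    - [[0, 0, 10], [0, 0, 0], 0.45]
    - [[0, 0, 10], [0, 0, 0], 0.45]
    - [[0, 0, 0], [0, 0, 0], 0.45]
    - [[0, 0, 0], [0, 0, 0], 0.45]

```text
time: 12.35
tcp_pos: [0.4205, -0.278, 0.0236]
eef_rot: [-0.001, 0.005, 1.0, 0.0]
contact_force: [-0.2, -0.4, -0.4]
grip_width: 0.0685
grip_force: 0.0
```

Run:
```python
from h import *
print(ctrl.observe()['joint_pos'])
plan([.419,-.2775,.0215],180,1)
```

```text
[-0.1863838   0.55063561  0.81785106  2.16287693 -0.64399523  0.689332
  2.63892845]
from [ 420.5 -278.    23.6] 179.48 tilt 0.08
[[2.0, 0.0, 2.0], [0.05, -0.07, -0.52]]
```

Call:
drive_tool:
  rows:
    - [[1, 0, 2], [0, 0, 0], 0.2]
    - [[0, 0, 0], [0, 0, 0], -0.2]
    - [[0, 0, 0], [0, 0, 0], -1]
    - [[0, 0, 0], [0, 0, 0], -1]
    - [[0, 0, 0], [0, 0, 0], -1]
    - [[0, 0, 0], [0, 0, 0], -1]
    - [[0, 0, 0], [0, 0, 0], -1]
    - [[0, 0, 0], [0, 0, 0], -1]
  grip_force: 40

```text
time: 13.15
tcp_pos: [0.4199, -0.2777, 0.0217]
eef_rot: [-0.0, 0.004, 1.0, 0.0]
contact_force: [-0.2, 0.7, 0.5]
grip_width: 0.0199
grip_force: 40.0
```

Call:
drive_tool:
  rows:
    - [[0, 0, -5], [0, 0, 0], -1]
    - [[0, 0, -15], [0, 0, 0], -1]
    - [[0, 0, -25], [0, 0, 0], -1]
    - [[0, 0, -35], [0, 0, 0], -1]
    - [[0, 0, -40], [0, 0, 0], -1]
    - [[0, 0, -40], [0, 0, 0], -1]
    - [[0, 0, -40], [0, 0, 0], -1]
    - [[0, 0, -40], [0, 0, 0], -1]

```text
time: 13.95
tcp_pos: [0.4191, -0.2782, 0.2631]
eef_rot: [-0.001, 0.005, 1.0, 0.0]
contact_force: [1.0, 1.3, -1.7]
grip_width: 0.0198
grip_force: 40.0
```

Run:
```python
from lid import *
s=ctrl.observe();print(s['joint_pos'],s['contact_force'],s['moment'],s['grip_width'])
# target: theta 227 over cooker, grasp
plan([.483,.2605,.265],227,18)
```

```text
[-0.63985242  0.17593654  1.2554133   1.95601571 -0.18406409  1.13898742
  2.24980817] [ 1.00350007  1.30994026 -1.6748809 ] [ 0.14400603 -0.17175595  0.01490068] 0.019818117194046955
from [ 419.1 -278.2  263.1] 179.43 tilt 0.11
[[-3.0, 30.0, -0.0], [0.01, -0.0, -2.64]]
[[-5.0, 30.0, -0.0], [0.01, -0.0, -2.64]]
[[-6.0, 30.0, -0.0], [0.01, -0.0, -2.64]]
[[-7.0, 29.0, -0.0], [0.01, -0.0, -2.64]]
[[-9.0, 29.0, -0.0], [0.01, -0.0, -2.64]]
[[-10.0, 28.0, -0.0], [0.01, -0.0, -2.64]]
[[-11.0, 28.0, -0.0], [0.01, -0.0, -2.64]]
[[-13.0, 27.0, -0.0], [0.01, -0.0, -2.64]]
[[-14.0, 27.0, -0.0], [0.01, -0.0, -2.64]]
[[-15.0, 26.0, -0.0], [0.01, -0.0, -2.64]]
[[-16.0, 25.0, -0.0], [0.01, -0.0, -2.64]]
[[-17.0, 25.0, -0.0], [0.01, -0.0, -2.64]]
[[-19.0, 24.0, -0.0], [0.01, -0.0, -2.64]]
[[-20.0, 23.0, -0.0], [0.01, -0.0, -2.64]]
[[-20.0, 22.0, -1.0], [0.01, -0.0, -2.64]]
[[-22.0, 21.0, -0.0], [0.01, -0.0, -2.64]]
[[-22.0, 20.0, -1.0], [0.01, -0.0, -2.64]]
[[-23.0, 19.0, -0.0], [0.01, -0.0, -2.64]]
```

Call:
drive_tool:
  rows:
    - [[-3, 30, 0], [0, 0, -2.64], -1]
    - [[-5, 30, 0], [0, 0, -2.64], -1]
    - [[-6, 30, 0], [0, 0, -2.64], -1]
    - [[-7, 29, 0], [0, 0, -2.64], -1]
    - [[-9, 29, 0], [0, 0, -2.64], -1]
    - [[-10, 28, 0], [0, 0, -2.64], -1]
    - [[-11, 28, 0], [0, 0, -2.64], -1]
    - [[-13, 27, 0], [0, 0, -2.64], -1]

```text
time: 14.75
tcp_pos: [0.448, -0.0376, 0.2618]
eef_rot: [-0.0, -0.18, 0.984, 0.001]
contact_force: [1.1, 0.3, -2.3]
grip_width: 0.0195
grip_force: 40.0
```

Call:
drive_tool:
  rows:
    - [[-14, 27, 0], [0, 0, -2.64], -1]
    - [[-15, 26, 0], [0, 0, -2.64], -1]
    - [[-16, 25, 0], [0, 0, -2.64], -1]
    - [[-17, 25, 0], [0, 0, -2.64], -1]
    - [[-19, 24, 0], [0, 0, -2.64], -1]
    - [[-20, 23, 0], [0, 0, -2.64], -1]
    - [[-20, 22, -1], [0, 0, -2.64], -1]
    - [[-22, 21, 0], [0, 0, -2.64], -1]

```text
time: 15.55
tcp_pos: [0.4765, 0.2038, 0.2627]
eef_rot: [-0.0, -0.358, 0.934, 0.0]
contact_force: [0.1, -0.1, -1.5]
grip_width: 0.0197
grip_force: 40.0
```

Call:
drive_tool:
  rows:
    - [[-22, 20, -1], [0, 0, -2.64], -1]
    - [[-23, 19, 0], [0, 0, -2.64], -1]
    - [[0, 0, 0], [0, 0, 0], -1]
    - [[0, 0, 0], [0, 0, 0], -1]
    - [[0, 0, 0], [0, 0, 0], -1]
    - [[0, 0, 0], [0, 0, 0], -1]
    - [[0, 0, 0], [0, 0, 0], -1]
    - [[0, 0, 0], [0, 0, 0], -1]

```text
time: 16.35
tcp_pos: [0.4828, 0.2604, 0.2641]
eef_rot: [-0.0, -0.399, 0.917, 0.001]
contact_force: [-0.3, 0.0, -2.8]
grip_width: 0.0195
grip_force: 40.0
```

Run:
```python
from lid import *
i=viewer.camera_info('wrist');pickle.dump(i,open('w5.pkl','wb'));im=snap('wrist','w5')
p,R=pose();print(p,yaw(R),ctrl.observe()['joint_pos'],ctrl.observe()['time'])
z=p[2]-.0212-.0005
lid(im,i,p[:2],z+.017)
ti=viewer.camera_info('top');t=snap('top','t5');lid(t,ti,p[:2],z+.017)
f=lambda im,x,y,w,h:cv2.resize(im[y:y+h,x:x+w,::-1],(400,300),interpolation=cv2.INTER_CUBIC)
u=proj(ti,[.483,.2605,.25]).astype(int)
cv2.imwrite('pics/v5.png',np.hstack([f(im,80,0,400,300),f(t,u[0]-40,u[1]-30,80,60)]))
```

```text
[0.48283295 0.26044336 0.26413486] -133.0116691762196 [-1.29157484  0.2051773   0.79855251  1.85435718 -0.16209204  1.14805374
  1.95427459] 16.4
lid [0.4804 0.2578] R 0.0548 377
bar [0.47981271 0.2565657 ] (88.93894958496094, 47.12226104736328) 47.2
lid [0.4403 0.1763] R 0.0569 17
ear 51.9 0.104 102
  return _methods._mean(a, axis=axis, dtype=dtype,
  ret = ret.dtype.type(ret / rcount)
```

View pics/v5.png

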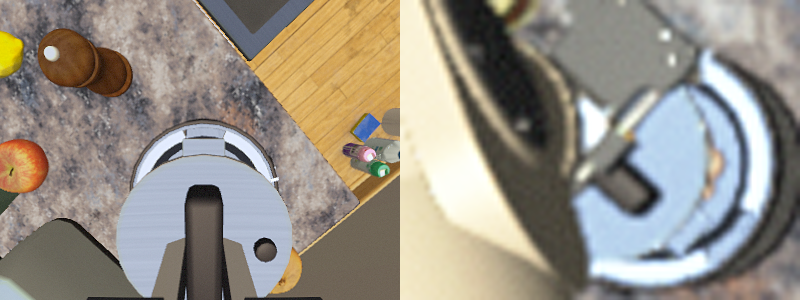

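The wrist crop shows the lid held level, with its near ear at about (205,145) right over the notch. Next I'll measure the ear tips to find how far the lid sits off-centre in the grip.

Run:
```python
from lid import *
def tips(f,w,c,th,z):
    i=pickle.load(open(w,'rb'));g=cv2.imread(f).astype(np.float32)
    for s in(1,-1):
        for off in (-.006,0,.006):
            e=np.array([np.cos(np.radians(th)),np.sin(np.radians(th))])*s;n=np.array([-e[1],e[0]])
            rr=np.arange(.056,.080,.001);v=[]
            for r in rr:
                u=proj(i,[*(np.array(c)+e*r+n*off),z]);q=cv2.getRectSubPix(cv2.GaussianBlur(g,(3,3),0)[:,:,:].mean(2),(1,1),tuple(map(float,u)))[0,0];v.append(int(q))
            print(s,off,v)
tips('pics/w4.png','w4.pkl',[.4199,-.2777],7.1,.006)
print()
tips('pics/w5.png','w5.pkl',[.4828,.2604],47,.264-.0212+.006)
```

```text
1 -0.006 [175, 183, 181, 182, 182, 183, 183, 183, 182, 180, 172, 163, 154, 154, 155, 157, 154, 151, 147, 146, 147, 148, 149, 149]
1 0 [177, 186, 183, 182, 180, 181, 182, 183, 182, 178, 166, 150, 132, 124, 120, 121, 125, 129, 131, 127, 121, 114, 110, 111]
1 0.006 [181, 182, 180, 181, 182, 182, 182, 182, 181, 175, 163, 146, 131, 125, 124, 126, 128, 128, 127, 125, 123, 121, 119, 117]
-1 -0.006 [176, 174, 177, 180, 182, 182, 182, 182, 182, 184, 182, 178, 169, 162, 156, 151, 149, 150, 151, 147, 141, 136, 133, 132]
-1 0 [178, 172, 168, 170, 177, 182, 183, 182, 183, 185, 184, 179, 167, 155, 145, 137, 131, 129, 129, 132, 134, 134, 131, 128]
-1 0.006 [181, 180, 180, 181, 182, 183, 183, 182, 183, 186, 185, 180, 169, 160, 153, 147, 140, 134, 128, 125, 122, 121, 119, 115]

1 -0.006 [66, 66, 66, 65, 65, 65, 65, 65, 64, 64, 64, 63, 62, 59, 52, 49, 53, 60, 68, 78, 88, 97, 105, 112]
1 0 [69, 68, 68, 66, 65, 65, 67, 67, 66, 66, 64, 63, 63, 60, 53, 49, 53, 59, 68, 78, 88, 96, 104, 111]
1 0.006 [68, 68, 67, 67, 67, 66, 66, 65, 65, 65, 65, 65, 65, 61, 53, 49, 53, 61, 70, 79, 88, 96, 104, 111]
-1 -0.006 [188, 169, 140, 183, 188, 187, 189, 189, 187, 188, 190, 188, 125, 111, 184, 192, 192, 190, 182, 191, 160, 103, 80, 65]
-1 0 [187, 185, 155, 157, 187, 187, 190, 189, 187, 188, 190, 188, 121, 75, 157, 191, 191, 190, 184, 184, 185, 121, 95, 61]
-1 0.006 [188, 171, 141, 180, 188, 187, 191, 190, 187, 188, 190, 192, 125, 109, 182, 190, 189, 187, 181, 191, 163, 106, 81, 56]
```

```bash
python3 - <<'E' | grep -v ^0
from cook import *
c=cook(cv2.imread('pics/w3.png'),pickle.load(open('w3.pkl','rb')),[.483,.2605])
from h import *
e=np.array([np.cos(np.radians(47)),np.sin(np.radians(47))])
plan([*((c+[.483,.2605])/2+e*.001),.175],227,8,1)
E
```

```text
centre [0.4824 0.2596] R 0.0683 rms 0.0106
from [482.8 260.5 264.1] -133.01 tilt 0.07
[[-0.1, -0.0, 11.1], [0.01, 0.0, -0.0]]
[[-0.1, -0.0, 11.1], [0.01, 0.0, -0.0]]
[[-0.1, -0.1, 11.2], [0.01, 0.0, -0.0]]
[[-0.1, -0.0, 11.1], [0.01, 0.0, -0.0]]
[[-0.0, -0.1, 11.2], [0.01, 0.0, -0.0]]
[[-0.1, -0.0, 11.1], [0.01, 0.0, -0.0]]
[[-0.0, -0.0, 11.2], [0.01, 0.0, -0.0]]
[[-0.1, -0.1, 11.1], [0.01, 0.0, -0.0]]
```

Call:
drive_tool:
  rows:
    - [[-0.7, -0.3, 20], [0, 0, 0], -1]
    - [[0, 0, 25], [0, 0, 0], -1]
    - [[0, 0, 25], [0, 0, 0], -1]
    - [[0, 0, 20], [0, 0, 0], -1]
    - [[0, 0, 12], [0, 0, 0], -1]
    - [[0, 0, 6], [0, 0, 0], -1]
    - [[0, 0, 0], [0, 0, 0], -1]
    - [[0, 0, 0], [0, 0, 0], -1]

```text
time: 17.25
tcp_pos: [0.4839, 0.2612, 0.1567]
eef_rot: [0.0, -0.399, 0.917, 0.001]
contact_force: [0.3, 0.2, -2.9]
grip_width: 0.0198
grip_force: 40.0
```

Call:
drive_tool:
  rows:
    - [[0, 0, 2], [0, 0, 0], -1]
    - [[0, 0, 2], [0, 0, 0], -1]
    - [[0, 0, 2], [0, 0, 0], -1]
    - [[0, 0, 2], [0, 0, 0], -1]
    - [[0, 0, 2], [0, 0, 0], -1]
    - [[0, 0, 0], [0, 0, 0], -1]
    - [[0, 0, 0], [0, 0, 0], -1]
    - [[0, 0, 0], [0, 0, 0], -1]

```text
time: 18.05
tcp_pos: [0.4835, 0.2611, 0.146]
eef_rot: [-0.0, -0.399, 0.917, 0.0]
contact_force: [0.6, 0.1, -1.9]
grip_width: 0.0201
grip_force: 40.0
```

Call:
drive_tool:
  rows:
    - [[0, 0, 2], [0, 0, 0], -1]
    - [[0, 0, 2], [0, 0, 0], -1]
    - [[0, 0, 2], [0, 0, 0], -1]
    - [[0, 0, 2], [0, 0, 0], -1]
    - [[0, 0, 2], [0, 0, 0], -1]
    - [[0, 0, 2], [0, 0, 0], -1]
    - [[0, 0, 0], [0, 0, 0], -1]
    - [[0, 0, 0], [0, 0, 0], -1]

```text
time: 18.85
tcp_pos: [0.4834, 0.2611, 0.1341]
eef_rot: [-0.0, -0.399, 0.917, 0.001]
contact_force: [-2.9, 0.5, 6.5]
grip_width: 0.0196
grip_force: 40.0
```

Call:
drive_tool:
  rows:
    - [[0, -0.1, 0], [0, 0, 4], -1]
    - [[0, -0.1, 0], [0, 0, 5], -1]
    - [[0, -0.1, 0], [0, 0, 5], -1]
    - [[0, -0.1, 0], [0, 0, 5], -1]
    - [[0, -0.1, 0], [0, 0, 5], -1]
    - [[0, -0.1, 0], [0, 0, 5], -1]
    - [[0, -0.1, 0], [0, 0, 5], -1]
    - [[0, -0.1, 0], [0, 0, 5], -1]

```text
time: 19.65
tcp_pos: [0.484, 0.261, 0.1343]
eef_rot: [-0.0, -0.068, 0.998, 0.001]
contact_force: [-2.6, 0.9, 5.8]
grip_width: 0.0195
grip_force: 40.0
```

Run:
```python
from h import *
s=ctrl.observe();print(pose()[0],yaw(pose()[1])%360,s['moment'],s['contact_force'],s['joint_pos'])
```

```text
[0.48395854 0.26096214 0.13425422] 187.850786419568 [0.24693093 0.42208932 0.33115035] [-2.55599892  0.88124091  5.78678768] [-1.31679573  0.42732363  0.90137548  1.99518236 -0.42406696  0.91593523
  1.51432715]
```

Turning freely; about 36° left to the stop at 152°.

Call:
drive_tool:
  rows:
    - [[0, -0.1, 0], [0, 0, 5], -1]
    - [[0, -0.1, 0], [0, 0, 5], -1]
    - [[0, -0.1, 0], [0, 0, 5], -1]
    - [[0, -0.1, 0], [0, 0, 5], -1]
    - [[0, -0.1, 0], [0, 0, 5], -1]
    - [[0, -0.1, 0], [0, 0, 5], -1]
    - [[0, -0.1, 0], [0, 0, 3], -1]
    - [[0, 0, 0], [0, 0, 2], -1]

```text
time: 20.45
tcp_pos: [0.4843, 0.2602, 0.1343]
eef_rot: [0.0, 0.234, 0.972, 0.001]
contact_force: [-1.1, 0.8, 6.0]
grip_width: 0.02
grip_force: 40.0
```

Run:
```python
from h import *
s=ctrl.observe();print(pose()[0],yaw(pose()[1])%360,s['moment'],s['contact_force'])
```

```text
[0.48427028 0.26017134 0.13430923] 152.92228474460526 [0.05694761 0.07546231 0.26304824] [-1.07673011  0.80928241  5.96695687]
```

Call:
drive_tool:
  rows:
    - [[0, 0, 0], [0, 0, 1], -1]
    - [[0, 0, 0], [0, 0, 1], -1]
    - [[0, 0, 0], [0, 0, 1], -1]
    - [[0, 0, 0], [0, 0, 1], -1]
    - [[0, 0, 0], [0, 0, 0], -1]
    - [[0, 0, 0], [0, 0, 0], -1]
    - [[0, 0, 0], [0, 0, 0], -1]
    - [[0, 0, 0], [0, 0, 0], -1]

```text
time: 21.25
tcp_pos: [0.4843, 0.26, 0.1343]
eef_rot: [0.0, 0.267, 0.964, 0.0]
contact_force: [-0.7, -0.1, 6.4]
grip_width: 0.0199
grip_force: 40.6
```

Run:
```python
from h import *
s=ctrl.observe();print(pose()[0],yaw(pose()[1])%360,s['moment'],s['contact_force'])
```

```text
[0.48425404 0.25996785 0.13432249] 149.07678718495433 [-0.15445027  0.10812691  0.80762132] [-0.68072976 -0.08022019  6.43994607]
```

The moment about z jumped from 0.26 to 0.81 N m, so the lid is at its stop. I'll ease off and release.

Call:
drive_tool:
  rows:
    - [[0, 0, -1.5], [0, 0, -1], -1]
    - [[0, 0, -1.5], [0, 0, -1], -1]
    - [[0, 0, 0], [0, 0, 0], -0.3]
    - [[0, 0, 0], [0, 0, 0], 0]
    - [[0, 0, 0], [0, 0, 0], 0.2]
    - [[0, 0, 0], [0, 0, 0], 0.3]
    - [[0, 0, 0], [0, 0, 0], 0.3]
    - [[0, 0, -10], [0, 0, 0], 0.3]

```text
time: 22.05
tcp_pos: [0.4831, 0.2594, 0.1465]
eef_rot: [-0.001, 0.25, 0.968, -0.0]
contact_force: [-0.1, -0.5, 0.9]
grip_width: 0.0605
grip_force: 0.0
```

Call:
drive_tool:
  rows:
    - [[0, 0, -30], [0, 0, 0], 0.3]
    - [[0, 0, -40], [0, 0, 0], 0.3]
    - [[0, 0, -40], [0, 0, 0], 0.3]
    - [[0, 0, -40], [0, 0, 0], 0.3]
    - [[0, 0, -30], [0, 0, 0], 0.3]
    - [[0, 0, 0], [0, 0, 0], 0.3]
    - [[0, 0, 0], [0, 0, 0], 0.3]
    - [[0, 0, 0], [0, 0, 0], 0.3]

```text
time: 22.85
tcp_pos: [0.4834, 0.2595, 0.3264]
eef_rot: [-0.001, 0.25, 0.968, -0.0]
contact_force: [0.3, -0.1, 0.4]
grip_width: 0.0608
grip_force: 0.0
```

Run:
```python
from lid import *
i=viewer.camera_info('wrist');im=snap('wrist','w6');print(pose()[0],yaw(pose()[1])%360)
lid(im,i,[.483,.2605],.116+.017)
cv2.imwrite('pics/v6.png',im[:320,:,::-1])
```

```text
[0.48340027 0.25936741 0.3262707 ] 151.001983867046
lid [0. 0.] R 0.0 0
ear 28.4 0.6236 345
bar [0.66266052 0.14994113] (866.751220703125, 303.4916076660156) 62.37
```

View pics/v6.png

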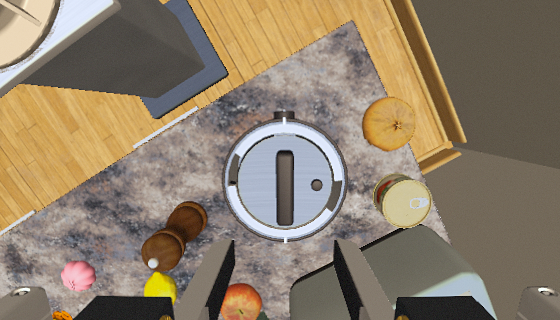

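The lid is on and centred near (285,183). Its bar runs (286,150) to (285,226), in line with the white marks at (285,122) and (286,240). The notches are empty, so the ears are under the lip, and the gripper is clear. Handing in.

```bash
python3 -c "
from bench import ctrl
print(ctrl.finish_job())"
```

```text
the job is handed in; nothing more can be done
None
```

The garlic is in the cooker, the lid is pressed on and turned clockwise to its stop, and the job was handed in at about 23 s; `finish_job` returned no verdict.

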